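# Walk the drying stand back square to the rail

### The job

Walk the heavy wooden drying stand round with pushes of the fingers, at one front corner or the other as it needs: first turn it square to the metal rail while it still stands clear of the rail, then push it gently back until its whole back edge lies flush against the rail, within the rail's length. Push only the wooden base, do not lift or tip it, do not touch the pegs or the two upturned bottles, which must stay on their pegs, and leave everything else on the counter where it is. Finish with the hand clear.

Things in the scene. Friction and masses are not known exactly. Their poses are not given: they have to be found in the camera images.
- rail: Plain aluminium bar screwed to the counter, fixed, 30 mm thick (x), 320 mm long (y), 30 mm high. Origin: centre of its underside. Its x axis points away from the robot; its front face, against which the stand belongs, is the plane x = -15 mm of its frame. It stands a little yawed.
- stand: Loose light-wood block 130 (x) x 200 (y) x 40 mm high, top free of pegs and grooved at the front; 0.78 kg +/-15 %, slides at 4 to 10 N. Origin: centre of underside. x points to its back face (x = 65 mm, by the pegs), which goes to the rail; front face x = -65, ends y = +/-100 (+y left). Square: axes parallel to the rail's. Starts 17 to 36 deg anticlockwise of that, centre 85 to 100 mm short.
- pegs: Row of four upright wooden dowel pegs fixed in the stand's base, 16 mm thick and 40 mm high (tops 80 mm above the counter), at x = +32 mm and y = -72, -24, +24, +72 mm of the stand's frame. Origin: middle of the row, on the top of the base. Not to be touched.
- back_left (a point): Point on the stand's back face at its left end (stand frame x = 65, y = 100, z = 20 mm).
- back_right (a point): Point on the stand's back face at its right end (stand frame x = 65, y = -100, z = 20 mm).
- tall_bottle: Loose white plastic bottle upside down on a peg, 165 mm tall, 58 mm thick, neck down. It rests on its mouth on the base, 2 to 3 mm of play round the peg. Origin: centre of its mouth, z up. About 70 g. Not to be touched.
- short_bottle: Like the other bottle but 135 mm tall, 54 mm thick, 50 g. The two bottles are on the pegs at y = -72 and y = +24 mm of the stand, either way round. Not to be touched.
- cup: Squat grey stoneware cup, 84 mm across, 60 mm high, origin under its centre. Bystander.
- tin: Closed round aluminium tin with press lid, 93 mm across, 72 mm high, origin under its centre. Bystander.
- scoop: Clear plastic scoop, about 160 mm long, 55 mm wide, 35 mm high, lying flat with its handle to -x of its frame. Bystander.
- jar: Glass jar with steel lid, 70 mm across, 85 mm high, origin under its centre. Bystander.
- wood_spoon: Wooden spoon 220 mm long lying flat. Bystander.

How it is judged:
On the way:
1. the stand is turned square to the rail (within about 7 degrees) while its back edge is still clear of the rail (by more than 3 mm) (angle between the x axis of stand and the x axis of rail, either way round below 0.12 rad and x of each of back_left, back_right in the frame of rail below -0.018 m), for 0.1 s.
At the end, for the whole second after the job is handed in: Both back corners of the stand are within 6 mm of the rail's front face and within the rail's length (5 mm overhang allowed), the stand is flat on the counter and at rest, and both bottles still stand upright on their pegs (x of each of back_left, back_right in the frame of rail above -0.021 m and y of back_left in the frame of rail below 0.165 m and y of back_right in the frame of rail above -0.165 m and angle between the x axis of stand and the x axis of rail, either way round below 0.06 rad and height (world z) of stand below 0.005 m and linear speed of stand below 0.01 m/s and angle between each of tall_bottle, short_bottle's own z axis and vertical below 0.2 rad and x of tall_bottle in the frame of stand between 0.017 and 0.047 m and z of tall_bottle in the frame of stand between 0.03 and 0.05 m and linear speed of each of tall_bottle, short_bottle below 0.02 m/s and x of short_bottle in the frame of stand between 0.017 and 0.047 m and z of short_bottle in the frame of stand between 0.03 and 0.05 m); the robot touches nothing.
It fails at once if the stand is lifted or tipped (height (world z) of stand above 0.01 m or angle between stand's own z axis and vertical above 0.12 rad).
It fails at once if a back corner touches the rail while the stand is still clearly skewed (more than about 10 degrees off square), or the stand is rammed against it (more than 60 N) (contact force between stand and rail above 60 N or (contact force between stand and rail above 1 N and angle between the x axis of stand and the x axis of rail, either way round above 0.18 rad)).
It fails at once if the robot touches a bottle or a peg (contact force between any of the fingers, the arm and tall_bottle above 0.5 N or contact force between any of the fingers, the arm and short_bottle above 0.5 N or contact force between any of the fingers, the arm and pegs above 0.5 N).
It fails at once if a bottle is tipped or comes off its peg (angle between any of tall_bottle, short_bottle's own z axis and vertical above 0.35 rad or height (world z) of any of tall_bottle, short_bottle above 0.065 m).
It fails at once if one of the other things on the counter is moved more than 15 mm (distance of any of cup, tin, scoop, jar, wood_spoon from where it was at the start of the episode above 0.015 m).
It also fails if it takes over 61 s, if anything falls off the work surface, if the arm or the gripper's body presses on something with over 40 N, if the wrist force passes 120 N, or if a joint passes its speed limit or range.

### The arm

A 7-joint arm with a two-finger parallel gripper is mounted at the origin on the work surface. World frame = base frame: x ahead of the robot, y to its left, z up, the work surface at z = 0. Lengths are in m, angles in rad, forces in N, time in s.
With the tool pointing down it reaches from about 0.4 to 0.875 m from the base axis. Payload 6.5 kg.
Tool frame: the origin (TCP) lies at the very end of the fingers, on their centre line; the grasp point (between the pads) lies 19 mm behind it; z points along the fingers, y is the line along which they close (so a half turn about z gives the same grasp; the last joint's range is limited). The gripper opens to 88 mm and grips with 3 to 60 N. Pads are 18 mm wide; open, the fingers measure 123 mm over their backs; the gripper's body (75 mm by 187 mm) begins 45 mm behind the grasp point.
Start: joints at [-1.303, 0.536, -0.004, 1.538, 0.003, 1.067, -0.071], TCP at [0.213, 0.614, 0.208] pointing down, gripper open.
Joint ranges: [-2.7, 2.7], [-0.37, 2.16], [-1.27, 1.26], [0.24, 2.4], [-1.31, 4.45], [0.19, 1.91], [-2.76, 2.76]. Speed limits (rad/s): [2.39, 2.39, 3.14, 3.14, 3.14, 3.14, 3.14].

### API

Orientations are given as [roll, pitch, yaw] about the fixed x, y, z axes, in that order (R = Rz(yaw) Ry(pitch) Rx(roll)).
In Python, from bench import arm gives the robot as it stands. Calls block until the motion is done:
- arm.movep(position, orientation): joint-space move of the TCP to a pose.
- arm.move_straight(position, orientation=None, vel=0.15): straight line of the TCP; orientation=None keeps the orientation; vel is the mean speed in m/s.
- arm.move_joints(angles): joint-space move.
- arm.grip(opening, strength=None): finger opening in m; strength is the grip in N (None keeps the last); returns when the fingers have stopped.
- arm.sleep(seconds).
- arm.solve_ik(position, orientation): joint angles nearest the present ones, or None.
- arm.get_state(): the state.
- arm.read_camera(name): name is "scene" or "top" or "wrist"; returns a dict with "color" (384x512x3 uint8, blue, green, red), "mtx" (3x3 intrinsics, pixels), "origin" and "orientation" of the camera in the world; the wrist camera has in their place "hand_eye" (4x4, takes a point from camera to tool coordinates, whose origin is the TCP and whose axes are the flange's). Camera axes: x right, y down, z forward; pixel columns grow to the right and rows downward; lengths in m; the calibration is good to about 2 mm. The wrist camera is an equidistant fisheye: a pixel r from the principal point sees the ray r / f radians off the axis. A picture is of the moment at which its call begins: read the wrist's pose just before it. There is no depth.
A pose or a line that the arm cannot do raises arm.MotionError and nothing moves.
- arm.job_done(): hands the job in; it is judged then, once.
Trained networks look in the newest picture that a camera, given by its name, has taken for a name from the list of things; names that differ only in an ending like _2 or _b are one class to them, and where a whole thing is asked for, a point or a joint stands for the part that bears it (a point fixed in the world has none). Each returns a list of dicts, best first, with "score" (0 to 1); they miss things now and then, are a little off and sometimes report something else, mostly with a low value. They report only what shows in the picture. A call takes as long as a camera call.
- arm.recognise(label, camera): "position" ([x, y, z] in m, in the coordinates of the camera as it stood for that picture, good to about 4 mm: the middle of the surface that is visible of it).
- arm.trace(label, camera): "region" (384x512 bool, what is visible of it).
- arm.tip_of(label, camera): "position" ([x, y, z] in m, in the coordinates of the camera as it stood for that picture, good to about 4 mm: a listed point, or the origin of a listed thing).
The state is a dict: "time_s": time; "joint_positions": joint angles; "qd": joint speeds; "tau": joint torques, N m; "eef_pos": TCP position; "eef_rot": TCP orientation; "force": force on the tool from outside, world axes, zero at the start; "wrist_torque": the same for the moment, N m; "gripper_width": finger opening in m; "grasp_force": force on a finger pad.
Only numpy, scipy, OpenCV 4.12 (cv2) and the standard library are available. Lean on these libraries where they do the work, as an engineer would, in place of code of your own. Each camera call takes 0.05 s, during which the arm holds its last target. There are 200 camera calls.

## Working session

There is one attempt and no reset: what is moved stays moved. The work goes in short steps, each a Python script; the robot and the scene stay as the last script left them, time stands still between calls to the robot, and variables do not carry over. Pictures are saved under pics/ and viewed, at most 10 in all, crops included, and the job is handed in when it is done.

```bash
mkdir -p pics; cat > h.py <<'E'
from bench import arm
import numpy as np, cv2
from scipy.spatial.transform import Rotation as R
def cam(n):
    c=arm.read_camera(n); o=np.array(c["orientation"],float)
    Rm=o if o.shape==(3,3) else R.from_euler('xyz',o).as_matrix() if o.size==3 else R.from_quat(o).as_matrix()
    return c,Rm,np.array(c["origin"])
def tip(l,n,Rm,o,f=None):
    r=(f or arm.tip_of)(l,n)
    return [(np.round(Rm@np.array(d["position"])+o,4).tolist(),round(d["score"],2)) for d in r[:2]]
E
python3 - <<'E'
from h import *
for n in ("scene","top"):
    c,Rm,o=cam(n); cv2.imwrite(f"pics/{n}0.png",c["color"])
    print(n,c["orientation"],o,c["mtx"])
    for l in "rail stand pegs back_left back_right tall_bottle short_bottle cup tin scoop jar wood_spoon".split(): print(l,tip(l,n,Rm,o))
s=arm.get_state(); print(s["eef_pos"],s["eef_rot"],s["time_s"],s["force"])
E
```

```text
scene [-2.26672566 -0.00451076  2.52442807] [1.17685084 0.75228946 0.88351095] [[393.50009359   0.         255.51357091]
 [  0.         393.50009359 186.40055377]
 [  0.           0.           1.        ]]
rail [([0.7956, 0.0172, -0.0031], 0.73)]
stand [([0.6234, 0.0553, 0.0014], 0.7)]
pegs [([0.6416, 0.0851, 0.0393], 0.52), ([0.6489, 0.0607, 0.0387], 0.42)]
back_left [([0.6436, 0.1646, 0.0225], 0.73)]
back_right [([0.657, 0.3395, -0.0006], 0.73), ([0.7131, -0.0216, 0.0126], 0.68)]
tall_bottle [([0.6379, 0.0826, 0.0402], 0.92)]
short_bottle [([0.6776, -0.0067, 0.0412], 0.8)]
cup [([0.4814, 0.2936, -0.0007], 0.91), ([0.7171, -0.0201, 0.0142], 0.26)]
tin [([0.5228, -0.3173, 0.003], 0.96)]
scoop [([0.6612, 0.3399, 0.0024], 0.89)]
jar [([0.6742, -0.3569, -0.0007], 0.76), ([0.4832, 0.2939, -0.004], 0.68)]
wood_spoon [([0.4672, -0.4448, -0.0011], 0.61), ([0.6725, -0.3558, 0.0017], 0.41)]
top [-2.96327273  0.01308698 -1.58336297] [ 0.45581869 -0.03977056  1.02372937] [[384.70412321   0.         253.24256265]
 [  0.         384.70412321 193.47347644]
 [  0.           0.           1.        ]]
rail []
stand [([0.6232, 0.0511, 0.0016], 0.59), ([0.4656, -0.4435, 0.0029], 0.38)]
pegs [([0.6467, 0.0589, 0.041], 0.39)]
back_left [([0.6431, 0.168, 0.0217], 0.64)]
back_right []
tall_bottle [([0.6433, 0.08, 0.043], 0.56), ([0.6604, 0.3394, 0.0005], 0.47)]
short_bottle [([0.675, -0.0105, 0.0421], 0.91), ([0.5225, -0.3106, 0.001], 0.71)]
cup [([0.525, -0.3124, 0.0005], 0.72), ([0.4755, 0.2933, -0.0008], 0.67)]
tin [([0.5215, -0.3122, 0.001], 0.91)]
scoop [([0.6616, 0.3378, 0.0025], 0.87)]
jar [([0.6709, -0.3528, 0.0026], 0.79)]
wood_spoon [([0.4653, -0.4449, 0.0028], 0.78)]
[0.2129552  0.61412405 0.20820686] [3.14159105e+00 2.91741126e-05 2.80784141e+00] 1.3 [ 0.65905976  0.11505854 -0.3729541 ]
```

View pics/top0.png

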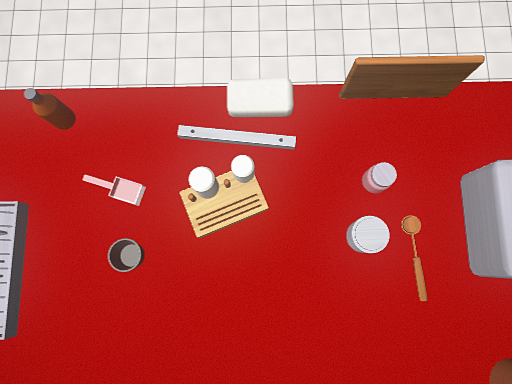

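View pics/scene0.png

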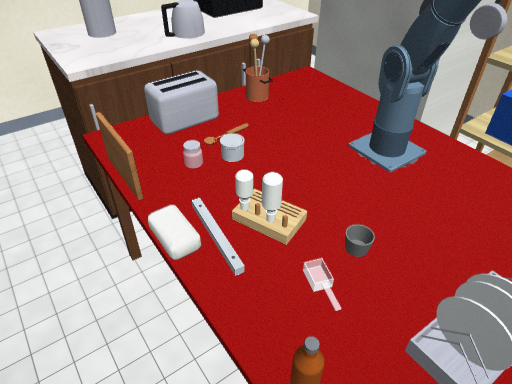

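The top view shows the rail's front edge running from about (178,136) to (296,147). The stand is at (224,205), skewed about 25° anticlockwise, with its front-left corner at (198,236) and the cup well clear at (125,255). The scene view agrees. I'll fit box silhouettes in both views to get exact poses.

```bash
cat >> h.py <<'E'
from scipy.optimize import minimize
def fit(views,masks,size,p0,ignore=None):
    L,W,H=size
    C=np.array([[x,y,z] for x in(-L/2,L/2) for y in(-W/2,W/2) for z in(0,H)])
    S=8
    def cost(p):
        P=C@R.from_euler('z',p[2]).as_matrix().T+[p[0],p[1],0]; t=0
        for i,(c,Rm,o) in enumerate(views):
            q=(P-o)@Rm@c["mtx"].T; q=q[:,:2]/q[:,2:]
            m=np.zeros(masks[i].shape,np.uint8)
            h=cv2.convexHull(q.astype(np.float32)); cv2.fillConvexPoly(m,np.round(h*256).astype(np.int32),1,cv2.LINE_AA,8)
            d=(m>0)^masks[i]
            if ignore is not None: d&=~ignore[i]
            # smooth via upsampled-free soft count
            t+=d.sum()
        return t
    best=None
    for k in range(3):
        x0=np.array(p0) if best is None else best.x
        s=np.vstack([x0,x0+[.012,0,0],x0+[0,.012,0],x0+[0,0,.12]]) if k==0 else np.vstack([x0,x0+[.005,.003,0],x0+[-.003,.005,.03],x0+[.002,-.003,-.05]])
        best=minimize(cost,x0,method='Nelder-Mead',options=dict(initial_simplex=s,xatol=1e-5,fatol=.5))
    return best.x,best.fun
def big(l,n):
    r=arm.trace(l,n); return r[0]["region"] if r else None
def look(names=("top","scene"),rail=True,p0=(.623,.053,.38)):
    V,ms,mr,ig=[],[],[],[]
    for n in names:
        v=cam(n); s=big("stand",n); r=big("rail",n) if rail else 0
        g=np.zeros((384,512),np.uint8)
        for b in("tall_bottle","short_bottle","pegs"):
            m=big(b,n)
            if m is not None: g|=m.astype(np.uint8)
        if s is None or r is None: print("miss",n); continue
        V.append(v);ms.append(s&~(g>0));mr.append(r);ig.append(cv2.dilate(g,np.ones((5,5)))>0)
    out=[fit(V,ms,(.13,.2,.04),p0,ig)]
    if rail: out.append(fit(V,mr,(.03,.32,.03),(.795,.017,-.08)))
    return out,[(m.sum()) for m in ms+(mr if rail else [])]
def rel(s,r):
    M=R.from_euler('z',-r[2]).as_matrix()[:2,:2]; d=M@(s[:2]-r[:2]); a=s[2]-r[2]
    b=[d+[.065*np.cos(a)-y*np.sin(a),.065*np.sin(a)+y*np.cos(a)] for y in(.1,-.1)]
    return np.round(d,4),round(np.degrees(a),1),np.round(b,4)
E
python3 - <<'E'
from h import *
o,n=look(); print(o,n); print(rel(o[0][0],o[1][0]))
for k in("top","scene"):
    try:
        o,n=look((k,)); print(k,o,n); print(rel(o[0][0],o[1][0]))
    except Exception as e: print(k,e)
E
```

```text
[(array([0.61877831, 0.04768153, 0.38094114]), np.float64(456.0)), (array([ 0.79631162,  0.01348264, -0.12132821]), np.float64(236.0))] [np.int64(3232), np.int64(1814), np.int64(1681), np.int64(1048)]
(array([-0.1804,  0.0125]), np.float64(28.8), array([[-0.1715,  0.1314],
       [-0.0753, -0.0439]]))
top [(array([0.61898207, 0.0478537 , 0.38002821]), np.float64(69.0)), (array([ 0.7948904 ,  0.01406586, -0.11193687]), np.float64(157.0))] [np.int64(3191), np.int64(1596)]
(array([-0.1786,  0.0139]), np.float64(28.2), array([[-0.1685,  0.1328],
       [-0.0741, -0.0435]]))
scene [(array([0.61973858, 0.04818374, 0.40880662]), np.float64(83.0)), (array([ 0.7976495 ,  0.02200037, -0.13893537]), np.float64(203.0))] [np.int64(1959), np.int64(989)]
(array([-0.1798,  0.0013]), np.float64(31.4), array([[-0.1764,  0.1205],
       [-0.0723, -0.0502]]))
```

```bash
cat >> h.py <<'E'
RAIL=np.array([.7955,.0150,-.115])
def W(x,y,z):
    c,s=np.cos(RAIL[2]),np.sin(RAIL[2]); return [RAIL[0]+c*x-s*y,RAIL[1]+s*x+c*y,z]
def st(t=""):
    s=arm.get_state(); print(t,round(s["time_s"],2),np.round(s["eef_pos"],4),np.round(s["force"],1)); return s
E
python3 - <<'E'
from h import *
best=None
for y in(RAIL[2],RAIL[2]+np.pi):
    q=arm.solve_ik(W(-.33,.005,.12),[np.pi,0,y]); print(y,None if q is None else np.round(q,2))
    if q is not None and (best is None or abs(q[6])<best[0]): best=(abs(q[6]),y)
Y=best[1]; print("yaw",Y)
arm.grip(.088); arm.movep(W(-.33,.005,.12),[np.pi,0,Y]); st()
arm.move_straight(W(-.325,.005,.018),vel=.1); st()
for x,y in((-.285,.007),(-.265,.012),(-.245,.018)):
    arm.move_straight(W(x,y,.018),vel=.03); st(x)
o,n=look(("top",),rail=False); print(o); print(rel(o[0][0],RAIL))
E
```

```text
-0.115 [-0.85  0.48  0.8   2.1  -0.5   0.76 -1.42]
3.026592653589793 [-0.41  0.37  0.23  2.08 -0.13  0.7   1.36]
yaw 3.026592653589793
 4.92 [0.4685 0.0588 0.1201] [-0.2 -0.8  0.4]
 6.1 [0.4737 0.0573 0.0185] [-0.4  0.  -0.3]
-0.285 7.58 [0.513  0.0547 0.018 ] [ 0.2 -0.8 -0.4]
-0.265 8.42 [0.5334 0.0573 0.0179] [-0.5  1.3  0. ]
-0.245 9.27 [0.554  0.0609 0.0179] [-0.2 -0.7 -0.3]
[(array([ 0.66943731,  0.0302089 , -0.14661212]), np.float64(1910.0))]
(array([-0.127 ,  0.0006]), np.float64(-1.8), array([[-0.0588,  0.0985],
       [-0.0652, -0.1014]]))
```

```bash
python3 - <<'E'
from h import *
a=[]
for n in("top","scene"):
    c,Rm,o=cam(n); a.append(c["color"][90:300,130:400] if n=="top" else c["color"][110:320,130:400])
    for l in("stand","back_left","back_right","tall_bottle","short_bottle"): print(n,l,tip(l,n,Rm,o))
cv2.imwrite("pics/a.png",cv2.resize(np.vstack(a),None,fx=1.4,fy=1.4))
E
```

```text
top stand [([0.625, 0.0506, 0.004], 0.76)]
top back_left [([0.6206, 0.0507, -0.0007], 0.2)]
top back_right []
top tall_bottle [([0.6402, 0.0824, 0.0418], 0.87)]
top short_bottle []
scene stand [([0.6231, 0.0518, 0.0004], 0.82), ([0.6596, 0.3398, 0.0016], 0.75)]
scene back_left [([0.6438, 0.1658, 0.0215], 0.6)]
scene back_right [([0.7156, -0.0193, 0.0144], 0.91)]
scene tall_bottle [([0.6416, 0.0782, 0.04], 0.7)]
scene short_bottle [([0.6769, -0.0081, 0.0414], 0.7)]
```

View pics/a.png

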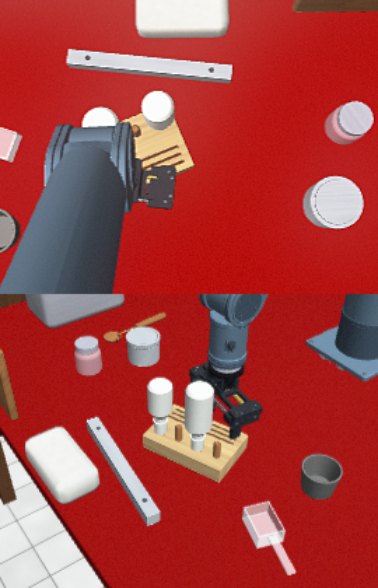

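The stand hasn't moved and the force is near zero, although the TCP should already be past the front corner. I'll take a closer look.

```bash
python3 - <<'E'
from h import *
c,Rm,o=cam("scene"); a=c["color"]
def pr(p,c=c):
    q=(np.array(p)-o)@Rm@c["mtx"].T; return q[:2]/q[2]
s=st(); R0=R.from_euler('xyz',s["eef_rot"]).as_matrix(); print(s["gripper_width"],s["eef_rot"],s["tau"])
b=cv2.resize(a[160:260,210:330],None,fx=5,fy=5,interpolation=cv2.INTER_CUBIC)
for y in(-.044,0,.044):
    p=(pr(np.array(s["eef_pos"])+R0[:,1]*y)-[210,160])*5; cv2.circle(b,tuple(int(v) for v in p),4,(255,0,0),-1)
S=R.from_euler('z',.39).as_matrix()
for x in(-.065,.065):
  for y in(-.1,.1):
    p=(pr(S@[x,y,.04]+[.62,.049,0])-[210,160])*5; cv2.circle(b,tuple(int(v) for v in p),4,(0,255,0),-1)
w=arm.read_camera("wrist")["color"]
cv2.imwrite("pics/b.png",b); cv2.imwrite("pics/w.png",w)
E
```

```text
10.17 [0.5542 0.061  0.018 ] [-0.7 -0.4 -0.3]
0.088196209103934 [-3.14155047e+00 -1.97417672e-05  3.02662202e+00] [ 2.79919059e-04 -5.33868170e+01  4.18824121e+00 -1.55898213e+01
  9.94929811e-03  7.94505794e-02 -2.24973201e-05]
```

View pics/b.png

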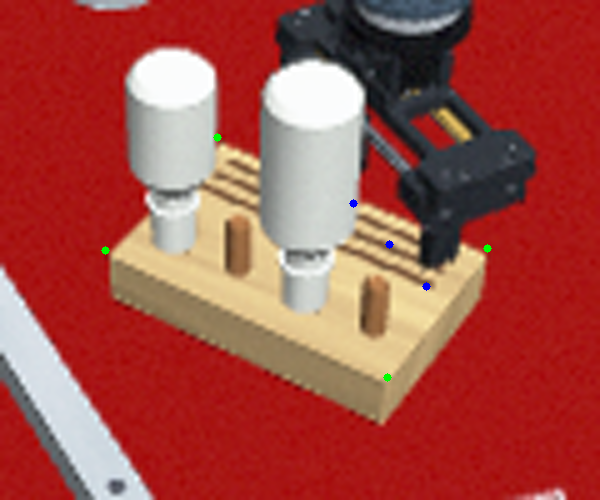

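View pics/w.png

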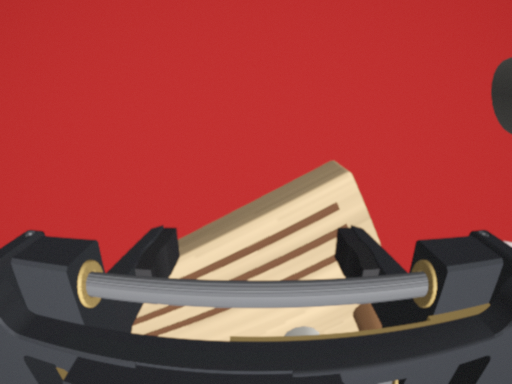

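In the scene crop the left finger's tip sits at about (440,265), over the wood, roughly 25 mm above the TCP height the arm reports. So the open fingers seem to retract and passed just over the base. I'll back off and compare open against closed fingers.

```bash
python3 - <<'E'
from h import *
arm.move_straight(W(-.33,.005,.018),vel=.15)
out=[]
for g in(.088,.04,0.):
    arm.grip(g); s=st(g)
    c,Rm,o=cam("scene"); R0=R.from_euler('xyz',s["eef_rot"]).as_matrix()
    b=cv2.resize(c["color"][140:250,240:320],None,fx=4,fy=4,interpolation=cv2.INTER_CUBIC)[:,:]
    h=s["gripper_width"]/2; print(h*2)
    for y in(-h-.008,h+.008) if g else (0,):
        q=(np.array(s["eef_pos"])+R0[:,1]*y-o)@Rm@c["mtx"].T; p=(q[:2]/q[2]-[240,140])*4
        cv2.circle(b,tuple(int(v) for v in p),3,(255,0,0),-1)
    out.append(b[:,40:300])
cv2.imwrite("pics/c.png",np.hstack(out))
E
```

```text
0.088 11.16 [0.4692 0.0579 0.018 ] [-0.1  0.7  0.6]
0.08815799728706888
0.04 12.04 [0.4682 0.0579 0.018 ] [-0.2  0.4  0.8]
0.04002236553100999
0.0 12.79 [0.4683 0.0578 0.018 ] [-0.9  0.4  0.2]
0.0005099530987556024
```

View pics/c.png

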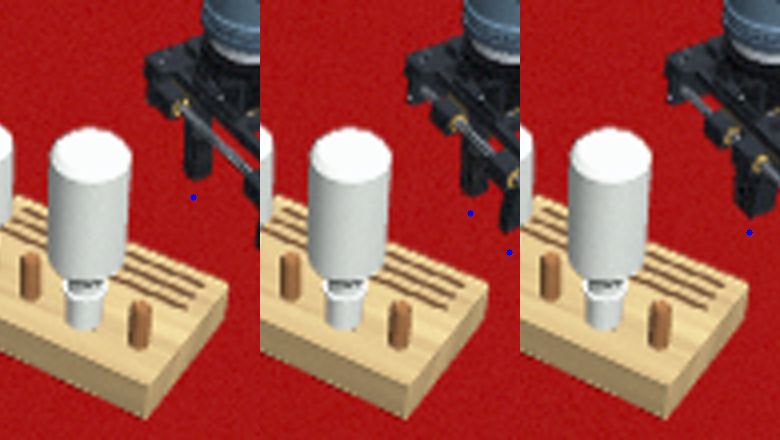

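The tips sit about 22 mm short of the reported TCP at every opening. I'll go lower in small force-checked steps, then push with the hand open.

```bash
python3 - <<'E'
from h import *
arm.grip(.088)
z=.018
for z in(.008,.004,.001,-.002,-.005):
    try: arm.move_straight(W(-.33,.005,z),vel=.05)
    except arm.MotionError as e: print(e);break
    s=st(z)
    if abs(s["force"][2])>4: print("contact"); break
else:
    for x,y in((-.285,.007),(-.275,.009),(-.26,.012)):
        arm.move_straight(W(x,y,-.005),vel=.04); st(x)
    c,Rm,o=cam("scene"); cv2.imwrite("pics/d.png",c["color"][110:320,150:400])
    print(tip("back_left","scene",Rm,o),tip("stand","scene",Rm,o))
E
```

```text
0.008 14.52 [0.4678 0.0577 0.0075] [-0.3  0.5  1.2]
0.004 14.77 [0.4681 0.0578 0.0038] [ 0.  -0.8 -0.2]
0.001 15.02 [0.4681 0.0578 0.0009] [-0.  -0.2  0. ]
-0.002 15.27 [ 0.4681  0.0578 -0.0022] [-0.5 -0.   0.7]
-0.005 15.52 [ 0.4681  0.0578 -0.0052] [-0.1 -0.5  0.8]
-0.285 16.79 [ 0.5127  0.0546 -0.0052] [-3.  -0.2 -0.9]
-0.275 17.2 [ 0.5246  0.0553 -0.0047] [ 0.4  0.6 -0.1]
-0.26 17.73 [ 0.5389  0.0566 -0.0049] [-1.9  0.5  0.3]
[([0.6793, 0.1527, 0.0221], 0.68), ([0.6905, -0.0191, 0.0428], 0.5)] [([0.6413, 0.0498, 0.0023], 0.69), ([0.6671, 0.0723, 0.0382], 0.65)]
```

The stand is turning now. I'll continue with measurements from the scene view.

```bash
python3 - <<'E'
from h import *
for x,y in((-.245,.015),(-.233,.018)):
    arm.move_straight(W(x,y,-.005),vel=.04); st(x)
o,n=look(("scene",),rail=False,p0=(.645,.045,.05)); print(o); print(rel(o[0][0],RAIL))
c,Rm,oo=cam("scene"); cv2.imwrite("pics/d.png",cv2.resize(c["color"][110:320,150:400],None,fx=2.4,fy=2.4))
print([tip(l,"scene",Rm,oo) for l in("stand","back_left","back_right")])
E
```

```text
-0.245 18.42 [ 0.5541  0.0578 -0.005 ] [-1.1  0.3 -0.3]
-0.233 18.88 [ 0.5665  0.0594 -0.0049] [-1.3  0.8 -0.4]
[(array([ 0.61754197, -0.07904034, -0.59071932]), np.float64(268.0))]
(array([-0.166 , -0.1138]), np.float64(-27.3), array([[-0.0624, -0.0547],
       [-0.154 , -0.2325]]))
[[([0.6567, 0.043, -0.0021], 0.58), ([0.5219, -0.3181, 0.0025], 0.48)], [([0.7138, 0.1406, 0.0202], 0.6)], [([0.7299, -0.0569, 0.014], 0.68), ([0.696, -0.0332, 0.0411], 0.19)]]
```

View pics/d.png

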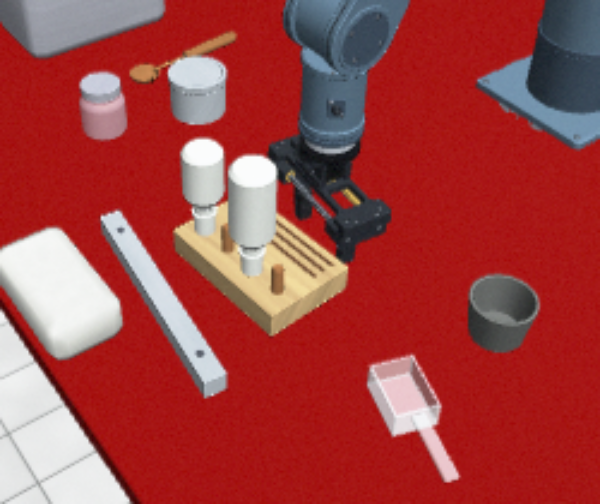

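The scene view shows the bottles upright and the stand's back edge nearly parallel to the rail: back-left (275,325), back-right (178,240), about 11° left to turn, with 40 mm or more of clearance.

```bash
python3 - <<'E'
from h import *
for x,y in((-.215,.018),(-.205,.018)):
    arm.move_straight(W(x,y,-.005),vel=.04); st(x)
    c,Rm,oo=cam("scene"); t=[tip(l,"scene",Rm,oo) for l in("stand","back_left","back_right")]; print(t)
    if t[1] and t[2]:
        l,r=[np.array(t[i][0][0]) for i in(1,2)]; print("yaw rel deg",np.degrees(np.arctan2(r[0]-l[0],l[1]-r[1])-RAIL[2]), np.linalg.norm(l-r),[ (R.from_euler('z',-RAIL[2]).as_matrix()[:2,:2]@(p[:2]-RAIL[:2])).round(4) for p in(l,r)])
c2=c["color"]; cv2.imwrite("pics/e.png",cv2.resize(c2[160:290,190:330],None,fx=4,fy=4,interpolation=cv2.INTER_CUBIC))
E
```

```text
-0.215 19.93 [ 0.5839  0.0575 -0.0051] [-1.8  1.3  0.3]
[[([0.6704, 0.0365, -0.0001], 0.78)], [([0.7316, 0.1319, 0.0196], 0.66)], [([0.7303, -0.0665, 0.0164], 0.91), ([0.6972, 0.0531, 0.0396], 0.19)]]
yaw rel deg 6.213594042105167 0.19843006324647483 [array([-0.0769,  0.1088]), array([-0.0554, -0.0884])]
-0.205 20.52 [ 0.5944  0.0562 -0.0049] [-0.9  0.5 -0.2]
[[([0.6788, 0.0332, -0.001], 0.88)], [([0.7433, 0.1254, 0.0193], 0.78)], [([0.7301, -0.0774, 0.0123], 0.73)]]
yaw rel deg 2.8649566712561834 0.20334964961858185 [array([-0.0645,  0.1037]), array([-0.0544, -0.0993])]
```

View pics/e.png

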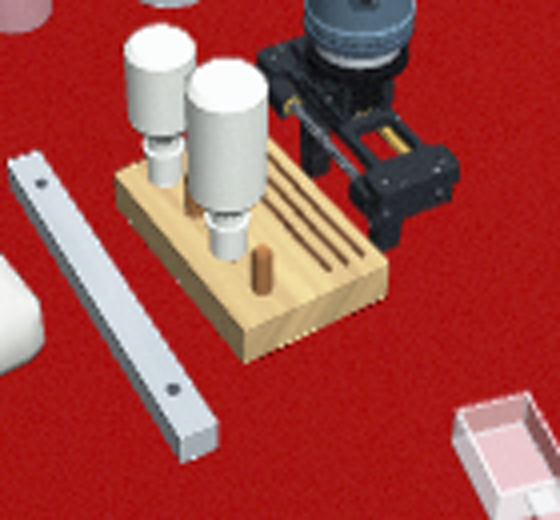

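The back edge at (118,180)–(245,340) now runs almost parallel to the rail, about 40 mm clear. Next I'll bring the second finger into contact, recentre the hand, and push back gently with force checks.

```bash
cat >> h.py <<'E'
def bc(v=True):
    c,Rm,oo=cam("scene"); t=[tip(l,"scene",Rm,oo) for l in("back_left","back_right")]
    if not(t[0] and t[1]): print("miss");return
    l,r=[np.array(q[0][0]) for q in t]; print("rel deg",np.degrees(np.arctan2(r[0]-l[0],l[1]-r[1])-RAIL[2]).round(2), np.linalg.norm(l-r).round(4),[ (R.from_euler('z',-RAIL[2]).as_matrix()[:2,:2]@(p[:2]-RAIL[:2])).round(4) for p in(l,r)])
E
python3 - <<'E'
from h import *
arm.move_straight(W(-.193,.018,-.005),vel=.03); st(); arm.sleep(.2); bc()
arm.move_straight(W(-.203,.018,-.005),vel=.06); arm.move_straight(W(-.203,.002,-.005),vel=.06)
arm.move_straight(W(-.180,.002,-.005),vel=.03); st(); bc()
x=-.180
while x<-.150:
    x+=.003 if x<-.165 else .0015
    arm.move_straight(W(x,.002,-.005),vel=.02); s=st(round(x,4))
    if np.hypot(*s["force"][:2])>8: print("contact"); break
    if s["time_s"]>42: break
bc()
E
```

```text
21.27 [ 0.6055  0.0554 -0.0052] [-2.7  3.  -0.7]
rel deg -1.42 0.2024 [array([-0.0501,  0.0964]), array([-0.0551, -0.1058])]
 23.27 [ 0.6145  0.0381 -0.0055] [-6.5  1.2  4.7]
rel deg -1.69 0.1995 [array([-0.0391,  0.0972]), array([-0.045 , -0.1021])]
-0.177 23.73 [ 0.6178  0.0377 -0.0057] [-5.5  1.8  2.7]
-0.174 24.02 [ 0.621   0.0373 -0.0057] [-5.6  0.1  1.3]
-0.171 24.32 [ 0.6247  0.0368 -0.0057] [-3.9  0.  -1.9]
-0.168 24.62 [ 0.6288  0.0362 -0.0052] [-2.3 -0.  -1.9]
-0.165 24.93 [ 0.632   0.0359 -0.005 ] [-3.2 -0.3 -2.7]
-0.1635 25.18 [ 0.6332  0.0358 -0.005 ] [-4.7  0.6 -0.8]
-0.162 25.43 [ 0.6348  0.0355 -0.005 ] [-3.7  0.6 -0.2]
-0.1605 25.68 [ 0.6363  0.0354 -0.005 ] [-3.7  1.5 -0.9]
-0.159 25.93 [ 0.6378  0.0353 -0.005 ] [-4.9  0.7  0.7]
-0.1575 26.18 [ 0.6393  0.0351 -0.005 ] [-4.3  1.1  0.2]
-0.156 26.43 [ 0.6403  0.035  -0.005 ] [-5.2  0.8  1.7]
-0.1545 26.68 [ 0.6403  0.035  -0.005 ] [-10.6   1.5   6.9]
contact
rel deg -0.86 0.2045 [array([-0.0136,  0.0962]), array([-0.0167, -0.1081])]
```

The back edge has reached the rail (-13.6 and -16.7 mm measured, -15 expected). I'll add slightly more pressure to seat both corners, then retreat and verify.

```bash
python3 - <<'E'
from h import *
for x in(-.1535,-.1525,-.1515,-.150):
    arm.move_straight(W(x,.002,-.005),vel=.02); s=st(x)
    if np.hypot(*s["force"][:2])>20: break
arm.move_straight(W(-.20,.002,-.005),vel=.05); arm.move_straight(W(-.26,.002,.0),vel=.12)
arm.move_straight(W(-.33,.002,.1),vel=.15); arm.movep([.30,.45,.25],s["eef_rot"]); st()
bc(); o,n=look(rail=True,p0=(.713,.02,-.115)); print(o); print(rel(o[0][0],o[1][0]))
c,_,_=cam("scene"); d,_,_=cam("top")
f=lambda a:cv2.resize(a,(390,390),interpolation=cv2.INTER_CUBIC)
cv2.imwrite("pics/f.png",np.hstack([f(c["color"][150:280,180:310]),f(d["color"][90:220,160:290])]))
E
```

```text
-0.1535 27.07 [ 0.6402  0.035  -0.005 ] [-13.    1.3  10.2]
-0.1525 27.32 [ 0.6401  0.0351 -0.005 ] [-16.7   2.   12.4]
-0.1515 27.57 [ 0.6401  0.035  -0.0051] [-20.    1.7  16. ]
 31.98 [0.3011 0.4487 0.2495] [-0.2 -0.7  0.7]
rel deg -0.63 0.1975 [array([-0.015 ,  0.0954]), array([-0.0172, -0.1019])]
[(array([ 0.71687831,  0.01789457, -0.11880746]), np.float64(323.0)), (array([ 0.7965033 ,  0.01319848, -0.11721739]), np.float64(1046.0))]
(array([-0.0796, -0.0046]), np.float64(-0.1), array([[-0.0145,  0.0952],
       [-0.0148, -0.1048]]))
```

View pics/f.png

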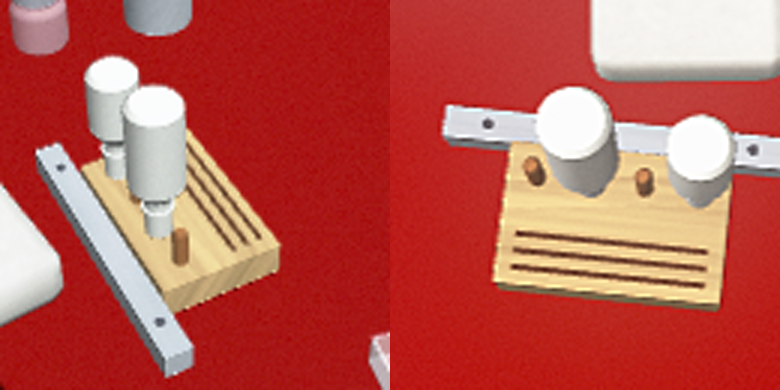

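The stand lies flush along the rail from (85,165) to (168,300) in the scene crop, with no gap in either view. Both bottles are upright and the hand is clear.

```bash
python3 -c "
from bench import arm
print(arm.job_done())"
```

```text
the job is handed in; nothing more can be done
None
```

The stand was turned square about 35 mm short of the rail, then pushed back until its whole back edge lay flush within the rail's length; both bottles are still upright on their pegs, the hand is clear, and the job was handed in at about 32 s (no verdict was returned).

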